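# Nip a mended tile in its clamping jig with a slotted screw

## Robot

A 7-joint arm with a two-finger parallel gripper is mounted at the origin on the work surface. World frame = base frame: x ahead of the robot, y to its left, z up, the work surface at z = 0. Lengths are in mm, angles in rad, forces in N, time in s.
With the tool pointing down it reaches from about 400 to 850 mm from the base axis. Payload 4.4 kg.
Tool frame: the origin (TCP) lies at the very end of the fingers, on their centre line; the grasp point (between the pads) lies 19 mm behind it; z points along the fingers, y is the line along which they close (so a half turn about z gives the same grasp; the last joint's range is limited). The gripper opens to 94 mm and grips with 3 to 60 N. Pads are 16 mm wide; open, the fingers measure 119 mm over their backs; the gripper's body (75 mm by 177 mm) begins 78 mm behind the grasp point.
Start: joints at [1.205, 0.628, 0.038, 1.517, -0.027, 0.996, -0.02], TCP at [191.994, -621.013, 175.778] pointing down, gripper open.
Joint ranges: [-3.06, 3.06], [-0.37, 2.12], [-1.25, 1.32], [0.18, 2.47], [-1.1, 4.24], [0.23, 1.98], [-2.94, 2.94]. Speed limits (rad/s): [2.57, 2.57, 3.14, 3.14, 3.14, 3.14, 3.14].

## Interface

Orientations are given as a unit quaternion [x, y, z, w].
In Python, from plant import arm gives the robot as it stands. Calls block until the motion is done:
- arm.move_ptp(position, orientation): joint-space move of the TCP to a pose.
- arm.move_l(position, attitude=None, max_speed=150, max_force=None): straight line of the TCP; attitude=None keeps the orientation; max_speed is the mean speed in mm/s. With max_force (N) it stops when the force on the tool has changed by that much, and returns True; else False.
- arm.movej(angles): joint-space move.
- arm.move_gripper(opening, strength=None): finger opening in mm; strength is the grip in N (None keeps the last); returns when the fingers have stopped.
- arm.wait(seconds).
- arm.inverse_kinematics(position, orientation): joint angles nearest the present ones, or None.
- arm.state(): the state.
- arm.get_image(name): name is "side" or "top"; returns a dict with "color" (420x560x3 uint8, red, green, blue), "camera_matrix" (3x3 intrinsics, pixels), "R" (3x3) and "t" (3): a world point X has camera coordinates R X + t. Camera axes: x right, y down, z forward; pixel columns grow to the right and rows downward; lengths in mm; the calibration is good to about 2 mm. A picture is of the moment at which its call begins. There is no depth.
A pose or a line that the arm cannot do raises arm.MotionError and nothing moves.
- arm.finish_job(): hands the job in; it is judged then, once.
Trained networks look in a picture, given as the dict that the camera call returned (one of the last four; its "shot" number tells which), for a name from the list of things; names that differ only in an ending like _2 or _b are one class to them, and where a whole thing is asked for, a point or a joint stands for the part that bears it (a point fixed in the world has none). Each returns a list of dicts, best first, with "score" (0 to 1); they miss things now and then, are a little off and sometimes report something else, mostly with a low value. They report only what shows in the picture. A call takes as long as a camera call. They do not tell look-alikes from the thing itself.
- arm.boxes_of(picture, thing): "position" ([column, row] in pixels, amid what is visible of it).
The state is a dict: "time_s": time; "joint_pos": joint angles; "qvel": joint speeds; "tau": joint torques, N m; "ee_pos": TCP position; "tool_rot": TCP orientation; "force": force on the tool from outside, world axes, zero at the start; "ft_torque": the same for the moment, N m; "grip_width": finger opening in mm; "grasp_force": force on a finger pad.
Only numpy, scipy, OpenCV 4.12 (cv2) and the standard library are available. Lean on these libraries where they do the work, as an engineer would, in place of code of your own. Each camera call takes 0.05 s, during which the arm holds its last target. There are 200 camera calls.

## Task

Take the red-handled flat screwdriver from the tool stand and use its blade to turn the slotted brass screw of the clamping jig gently clockwise, feeling for the moment when the jaw closes the two halves of the mended tile together, and leave them firmly nipped without overtightening, which would crack them. Keep the blade seated in the slot while the screw turns, do not touch the tile or turn the screw with anything but the blade, and finally stand the screwdriver back in a free hole of the tool stand, let go, and leave everything else undisturbed.

Things in the scene. Friction and masses are not known exactly. Their poses are not given: they have to be found in the camera images.
- driver: Flat screwdriver, upright in one of the stand's three holes (varies). Origin: middle of the blade's tip edge; z up the shaft. Blade 18 mm wide (x), 2.5 thick (y), 14 tall; shaft 8 mm diameter; brass collar, 29 mm diameter, 60 to 65 mm above the tip, rests on the stand; red handle with a black band, 24 (x) by 20 mm (y), 65 to 140 mm above the tip. 110 g. Yaw that of the stand within 0.12 rad.
- driver_handle (a point): Middle of the driver's handle on its axis, 105 mm above the blade tip: where to grip it (flat sides 24 mm apart along x, 20 mm along y).
- stand: Wooden tool stand, fixed: 60 (x) by 150 (y) by 65 mm high, origin in the middle of its underside. Three through holes, 24 (x) by 13 mm (y), 2 mm bevel, at y = -45, 0, +45 mm. A tool hangs by its collar on the top, tip 5 mm above the table, blade wide along the stand's x. Tools stand 45 mm apart, so the fingers fit best on either side in x.
- jig: Clamping jig, fixed: dark wood plate 90 (x) by 220 (y) by 14 mm, origin in the middle of its underside. A steel housing at y = +75 mm (56 by 44 mm, top at 34 mm) carries the screw. A cork-faced jaw moves from it towards -y and pushes the tile halves against an aluminium fence. The fence is bolted on at a different place each time (+-3 mm along y), so the turn needed has to be felt.
- screw: Brass screw head, 31 mm diameter, on the jig's housing. Origin on its upright axis, 34 mm above the table; x along the slot. Clockwise from above drives the jaw 10 mm per rad to the tile. Turning it takes about 0.13 N m, plus 0.010 N m for each newton squeezing the tile; it stays where it is left (holds about 12 N of squeeze). The tile resists 0.4 to 1.25 rad from the start.
- screw_slot (a point): Centre of the slot's mouth on the screw's axis, at the rim (42 mm above the table); x along the slot. Slot 4.5 mm wide, 23 mm long with closed ends, 6 mm deep, lips bevelled to 7.5 mm wide. The blade is seated when its tip is at least 3 mm below the rim. Pressing it down with 5 to 10 N is ample; the screw is hurt above 60 N.
- half_a: Tile half next to the jaw: grey-green stoneware with a gold seam, 50 (x) by 34 (y) by 12 mm, 60 g, origin in the middle of its underside, loose on the jig's plate (14 mm above the table). The halves need over 3 N between them and crack at 25 N; about 8 N is a good nip. Once closed, each 0.01 rad of turn adds about 2 N.
- half_b: The other tile half, next to the fence; same size and origin. At first it lies loose 0.3 to 2.2 mm from the fence, and 0.5 to 3 mm from the other half; both slide freely until they are closed.
- awl: Bystander: awl with a pale wooden handle, handle and collar shaped as the driver's, in another hole of the stand.
- scraper: Bystander: brass scraper, black handle with a red band, handle and collar shaped as the driver's, in another hole of the stand.
- bowl: Bystander: mended grey-green bowl, 124 mm wide, 58 mm high, origin at its foot.
- lacquer_jar: Bystander: amber jar with a black cap, 56 mm wide, 70 mm high, origin at its foot.
- dish: Bystander: small white dish, 64 mm wide, 16 mm high, in the black and red tray; origin at its foot.
- brush: Bystander: brush lying in the tray, 155 mm long, 10 mm thick.
Not all that is in view belongs to the job. Leave any black or turquoise look-alike of the half_a alone.

How it is judged:
By the outcome, as a careful person would: the job done as asked, in the order asked, and still so for the second after the job is handed in, with the robot touching nothing.
It also fails if it takes over 72 s, if anything falls off the work surface, if the arm or the gripper's body presses on something with over 40 N, if the wrist force passes 120 N, or if a joint passes its speed limit or range.

## Working session

There is one attempt and no reset: what is moved stays moved. The work goes in short steps, each a Python script; the robot and the scene stay as the last script left them, time stands still between calls to the robot, and variables do not carry over. Pictures are saved under pics/ and viewed, at most 10 in all, crops included, and the job is handed in when it is done.

```bash
ls; mkdir -p pics
python3 - <<'E'
from plant import arm
import cv2,numpy as np
s=arm.state();print(s)
for n in("side","top"):
    p=arm.get_image(n);cv2.imwrite(f"pics/{n}0.png",p["color"][:,:,::-1])
    print(n,p["camera_matrix"],p["R"],p["t"])
    for th in("driver","driver_handle","stand","jig","screw","screw_slot","half_a","awl","scraper"):
        print(th,[(np.round(b["position"],1).tolist(),round(b["score"],2)) for b in arm.boxes_of(p,th)][:4])
print(arm.state()["time_s"])
E
```

```text
pics
{'time_s': 0.0, 'joint_pos': array([ 1.20519598,  0.62930331,  0.03845639,  1.51832383, -0.0269619 ,
        0.99632224, -0.01998319]), 'qvel': array([ 1.37317650e-03,  1.62573343e-04,  3.23804604e-04, -1.53365539e-04,
        8.97151613e-04, -1.11291928e-03,  8.71119491e-05]), 'tau': array([ 1.57857539e-03, -5.49723816e+01,  1.14424512e+00, -1.86631447e+01,
       -5.21500467e-02,  2.36589153e-02,  1.44697883e-04]), 'ee_pos': array([ 191.76240848, -620.33023207,  174.89634074]), 'tool_rot': array([ 9.88783567e-01,  1.49352646e-01, -1.67702868e-04, -9.03834853e-04]), 'force': array([ 0.20614174,  0.5897523 , -0.09039562]), 'ft_torque': array([ 0.00892498,  0.01399613, -0.02287438]), 'grasp_force': 0.0, 'grip_width': 93.73191070026496}
side [[467.33449774   0.         274.28164126]
 [  0.         467.33449774 200.29093748]
 [  0.           0.           1.        ]] [[-0.74165673 -0.67075696 -0.00551306]
 [-0.44215676  0.49504076 -0.7479519 ]
 [ 0.50442313 -0.55228593 -0.66373003]] [369.30475053 355.72929317 867.37084548]
driver [([227.7, 278.9], 0.7)]
driver_handle [([227.0, 277.
[... 219 characters left out ...]

awl [([183.7, 299.8], 0.85)]
scraper []
top [[437.95514809   0.         276.19059873]
 [  0.         437.95514809 213.48161782]
 [  0.           0.           1.        ]] [[-0.00352003 -0.99987573 -0.01536683]
 [-0.9958971   0.00489475 -0.09036041]
 [ 0.0904244   0.01498571 -0.99579057]] [ -75.62325515  591.90052332 1132.47828524]
driver [([172.6, 263.0], 0.46)]
driver_handle [([171.6, 257.9], 0.72)]
stand [([166.1, 255.4], 0.87)]
jig [([267.8, 240.3], 0.87)]
screw [([246.5, 243.5], 0.58)]
screw_slot [([246.5, 246.9], 0.51)]
half_a [([331.0, 287.5], 0.66), ([272.9, 290.6], 0.55), ([270.9, 235.5], 0.53), ([282.8, 233.2], 0.52)]
awl [([135.5, 253.5], 0.5)]
scraper [([154.2, 256.3], 0.73)]
1.0
```

Run:
```python
import cv2,numpy as np
a=cv2.imread("pics/side0.png")[190:350,150:390];b=cv2.imread("pics/top0.png")[200:310,110:350]
a=cv2.resize(a,None,fx=2.2,fy=2.2,interpolation=2)
b=cv2.resize(b,None,fx=2.2,fy=2.2,interpolation=2)
cv2.imwrite("pics/c0.png",cv2.resize(np.vstack([a,b]),None,fx=1,fy=1))
```

```text
(no output)
```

View pics/c0.png

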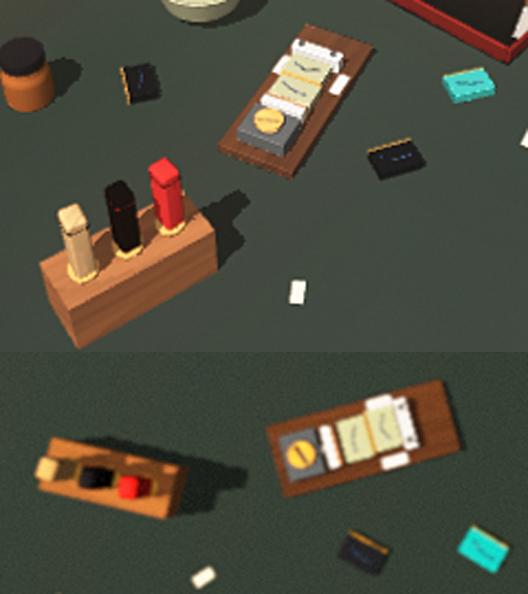

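View pics/top0.png

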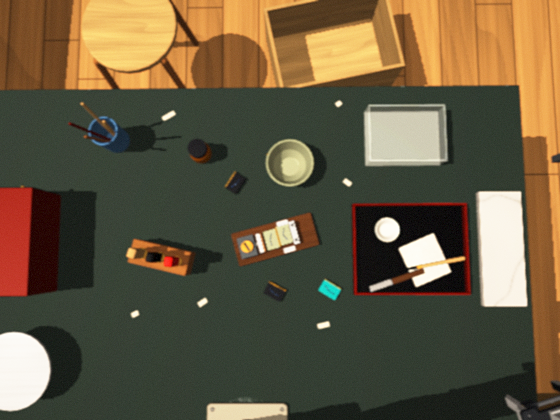

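The scene: the driver (red handle) is in the stand hole at about (172,262) in the top view. The screw on the jig is at about (247,246), with its slot slanting up to the right. The black and turquoise tile look-alikes lie separately. Next I'll fit the shapes to the silhouettes.

```bash
cat > h.py <<'E'
import cv2,numpy as np
from scipy.optimize import minimize
def proj(p,X):
    c=np.asarray(X)@p["R"].T+p["t"]; q=c@p["camera_matrix"].T; return q[:,:2]/q[:,2:]
def box(lx,ly,z0,z1):
    return np.array([[a*lx/2,b*ly/2,z] for a in(-1,1) for b in(-1,1) for z in(z0,z1)])
def cyl(d,z0,z1):
    t=np.linspace(0,2*np.pi,40); return np.array([[d/2*np.cos(a),d/2*np.sin(a),z] for a in t for z in(z0,z1)])
def pose(V,q):
    c,s=np.cos(q[2]),np.sin(q[2]); return V@np.array([[c,s,0],[-s,c,0],[0,0,1]])+[q[0],q[1],0]
def rgbmask(p,lo,hi,seed,win):
    h=cv2.cvtColor(p["color"],cv2.COLOR_RGB2HSV); m=cv2.inRange(h,np.array(lo),np.array(hi))
    if lo[0]==0 and hi[0]<8: m|=cv2.inRange(h,np.array([172,lo[1],lo[2]]),np.array([180,255,255]))
    w=np.zeros_like(m);x,y=map(int,seed);w[max(0,y-win):y+win,max(0,x-win):x+win]=1;m*=w
    n,l,st,_=cv2.connectedComponentsWithStats(m)
    i=1+np.argmax(st[1:,4]) ; return (l==i).astype(np.uint8)
S=6
def hull(pts):
    h=cv2.convexHull(pts.astype(np.float32))[:,0]; return h
def maskhull(m):
    ys,xs=np.nonzero(m); P=np.vstack([np.c_[xs+a,ys+b] for a in(-.5,.5) for b in(-.5,.5)]); return hull(P)
def fit(ps,hs,V,q0,yaw=True):
    def cost(u):
        q=[u[0],u[1],u[2]/100 if yaw else q0[2]];c=0
        for p,h in zip(ps,hs):
            g=hull(proj(p,pose(V,q))); a,_=cv2.intersectConvexConvex(g,h)
            c+=1-a/(cv2.contourArea(g)+cv2.contourArea(h)-a)
        return c
    best=None
    for dy in((-.3,0,.3) if yaw else (0,)):
        r=minimize(cost,[q0[0],q0[1],(q0[2]+dy)*100],method="Nelder-Mead",options=dict(initial_simplex=np.array([q0[0],q0[1],(q0[2]+dy)*100])+np.array([[0,0,0],[15,0,0],[0,15,0],[0,0,15]]),xatol=.05,fatol=1e-5))
        if best is None or r.fun<best.fun: best=r
    return np.array([best.x[0],best.x[1],best.x[2]/100]),best.fun
def ray(p,uv,z):
    d=p["R"].T@np.linalg.solve(p["camera_matrix"],[*uv,1]); c=-p["R"].T@p["t"]; return c+d*(z-c[2])/d[2]
E
python3 - <<'E'
from plant import arm
from h import *
s=arm.get_image("side");t=arm.get_image("top")
import pickle;pickle.dump((s,t),open("p0.pkl","wb"))
print("drv",ray(s,(227,277),110),ray(t,(171.6,258),110)); print("screw",ray(s,(272.7,245),42),ray(t,(246.5,245),42))
print("awl",ray(s,(183.7,299.8),110),ray(t,(135.5,253.5),110))
for p,uvs in((s,[(227,275),(215,325),(272,245),(310,225),(250,240)]),(t,[(170,262),(180,268),(247,246),(310,228),(246,255)])):
    h=cv2.cvtColor(p["color"],cv2.COLOR_RGB2HSV); print([h[v,u].tolist() for u,v in uvs])
for n,th,lo,hi,sd,win,V,q0,yaw in (("driver",0,(0,180,90),(5,255,255),((227,277),(171,260)),30,box(24,20,70,145),None,True),
  ("stand",0,(6,80,60),(18,190,255),((211,310),(163,256)),55,box(60,150,0,65),None,True),
  ("screw",0,(19,120,120),(30,255,255),((272,245),(247,246)),12,cyl(31,34,42),None,False),
  ("jig",0,(3,90,40),(14,255,130),((282,235),(275,240)),60,box(90,220,0,14),None,True)):
    ms=[rgbmask(p,lo,hi,sd[i],win) for i,p in enumerate((s,t))]
    hs=[maskhull(m) for m in ms]
    for k,(P,H) in dict(both=((s,t),hs),side=((s,),hs[:1]),top=((t,),hs[1:])).items():
        z=ray(t,sd[1],60 if n!="screw" else 42)
        print(n,k,fit(P,H,V,[z[0],z[1],0.2 if n=="stand" or n=="driver" else -.2],yaw),[int(m.sum()) for m in ms])
E
python3 - <<'E'
import pickle,cv2,numpy as np
s,t=pickle.load(open("p0.pkl","rb"))
a=s["color"][230:262,254:294,::-1];b=t["color"][230:262,228:268,::-1]
cv2.imwrite("pics/slot.png",np.hstack([cv2.resize(x,None,fx=9,fy=9,interpolation=cv2.INTER_NEAREST) for x in(a,b)]))
E
```

```text
drv [466.92040819 174.22860825 110.        ] [476.14948504 176.23983429 110.        ]
screw [500.34327844   2.50597515  42.        ] [508.38770975  -1.00328332  42.        ]
awl [488.29428337 267.75385763 110.        ] [487.39608336 265.05178123 110.        ]
[[1, 205, 182], [11, 156, 134], [19, 136, 237], [9, 150, 92], [46, 38, 73]]
[[1, 227, 252], [14, 184, 227], [17, 144, 189], [11, 195, 124], [23, 9, 112]]
driver both (array([ 4.68284606e+02,  1.77478595e+02, -2.68990744e-01]), np.float64(0.5184542720496924)) [363, 91]
driver side (array([ 4.68910455e+02,  1.76980697e+02, -2.91129633e-01]), np.float64(0.08562459145984869)) [363, 91]
driver top (array([ 4.69338178e+02,  1.79697744e+02, -8.75206599e-02]), np.float64(0.4061671591626991)) [363, 91]
stand both (array([ 4.78841616e+02,  2.24518874e+02, -2.71546068e-01]), np.float64(0.3352655633489421)) [3054, 799]
stand side (array([ 4.77689285e+02,  2.22079648e+02, -2.42531291e-01]), np.float64(0.21155842616454468)) [3054, 799]
stand top (array([ 4.78991431e+02,  2.26965957e+02, -2.78098369e-01]), np.float64(0.09070387898432064)) [3054, 799]
screw both (array([ 5.06379712e+02, -1.33085268e+00, -1.28307546e-01]), np.float64(0.6899570004393246)) [92, 42]
screw side (array([ 5.06365641e+02, -1.31469228e+00, -1.48965588e-01]), np.float64(0.15877806846549924)) [92, 42]
screw top (array([ 5.10949225e+02, -7.21064746e+00, -1.57834925e-01]), np.float64(0.530172579969462)) [92, 42]
jig both (array([ 5.24429893e+02, -7.19630299e+01,  2.57230862e-01]), np.float64(0.4006769239179274)) [1059, 710]
jig side (array([ 5.24479508e+02, -7.21817238e+01,  2.58166574e-01]), np.float64(0.02911590168135547)) [1059, 710]
jig top (array([ 5.22735826e+02, -7.05662625e+01,  2.35156405e-01]), np.float64(0.3647844873860917)) [1059, 710]
```

View pics/slot.png

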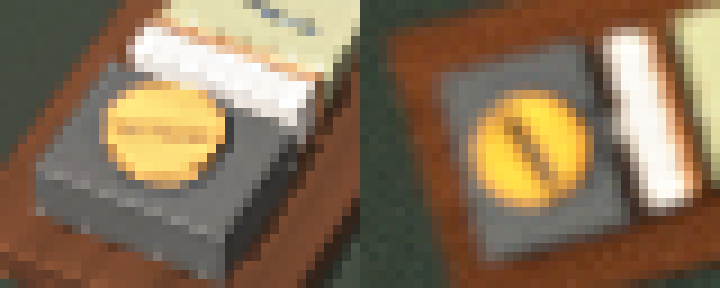

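```bash
cat >> h.py <<'E'
def quat(yaw): return [np.cos(yaw/2),np.sin(yaw/2),0.,0.]
def st(arm):
    s=arm.state();print("t%.1f"%s["time_s"],"p",np.round(s["ee_pos"],1),"F",np.round(s["force"],2),"M",np.round(s["ft_torque"],3),"w%.2f g%.1f"%(s["grip_width"],s["grasp_force"]),"q7 %.2f"%s["joint_pos"][6],"yaw %.3f"%(2*np.arctan2(s["tool_rot"][1],s["tool_rot"][0])),flush=True);return s
E
python3 - <<'E'
import pickle
from h import *
from plant import arm
s,t=pickle.load(open("p0.pkl","rb"))
print("screw top",ray(t,(246.6,246.1),42),"side", ray(s,(254+165/9-.5,230+133/9-.5),42))
for p,c,r in((t,(246.6,246.1),4.5),(s,(254+165/9-.5,230+133/9-.5),5)):
    g=cv2.cvtColor(p["color"],cv2.COLOR_RGB2GRAY).astype(float);P=[];W=[]
    for v in range(int(c[1])-6,int(c[1])+8):
        for u in range(int(c[0])-6,int(c[0])+8):
            X=ray(p,(u,v),42)[:2]-ray(p,c,42)[:2]
            if np.hypot(*X)<11.5: P.append(X);W.append(g[v,u])
    P=np.array(P);W=np.array(W);W=np.clip(np.percentile(W,65)-W,0,None)
    m=(P*W[:,None]).sum(0)/W.sum();C=((P-m)*W[:,None]).T@(P-m)/W.sum();e,V=np.linalg.eigh(C)
    print("slot yaw",np.arctan(V[1,1]/V[0,1]),"m",m,e)
def r(uv): return ray(s,(254+uv[0]/9-.5,230+uv[1]/9-.5),42)
d=r((212,138))-r((118,130));print("side yaw manual",np.arctan(d[1]/d[0]),np.linalg.norm(d))
for y in(1.30,-1.84): print("pick",y,np.round(arm.inverse_kinematics([468,178,200],quat(y)),2))
for y in(2.2,.9,-.94,-2.2): 
    q=arm.inverse_kinematics([505.5,0,125],quat(y));print("screw",y,None if q is None else np.round(q,2))
E
```

```text
screw top [505.53940216  -1.27048959  42.        ] side [503.39671144   2.1582883   42.        ]
slot yaw 0.5939487990959144 m [0.04479794 1.05650456] [ 4.20569619 39.33225406]
slot yaw 0.6054051726070198 m [ 0.15008294 -0.01738375] [ 4.40772559 45.0599316 ]
side yaw manual 0.6148429990452839 24.594729251729724
pick 1.3 [ 0.09  0.47 -0.73  1.88  0.38  0.94 -1.09]
pick -1.84 [ 0.27  0.57 -1.06  1.88  0.58  1.04  1.85]
screw 2.2 [ 0.29  0.53 -0.5   1.96  0.37  0.74  0.19]
screw 0.9 [ 0.07  0.5  -0.19  1.97  0.14  0.69 -0.87]
screw -0.94 [-0.25  0.51  0.29  1.98 -0.22  0.69 -2.34]
screw -2.2 [ 0.61  0.71 -1.06  1.95  0.77  0.95  1.68]
```

Run:
```python
from h import *
from plant import arm
p=arm.state()["ee_pos"]
arm.move_gripper(56,40)
arm.move_ptp([468,178,230],quat(1.30));st(arm)
print(arm.move_l([468,178,91],max_speed=150,max_force=8));st(arm)
s,t=arm.get_image("side"),arm.get_image("top")
arm.move_gripper(0,8);st(arm)
arm.move_gripper(0,50);a=st(arm)
arm.wait(.2)
e=a["ee_pos"]
print(arm.move_l([e[0],e[1],e[2]+40],max_speed=60,max_force=15));st(arm)
print(arm.move_l([e[0],e[1],e[2]+110],max_speed=120,max_force=15));st(arm)
s2=arm.get_image("side")
cv2.imwrite("pics/g.png",cv2.resize(np.hstack([s["color"][190:350,140:300],s2["color"][130:290,140:300]])[:,:,::-1],None,fx=2.4,fy=2.4))
```

```text
t4.8 p [468.4 177.1 229.8] F [-0.33  0.74 -0.12] M [ 0.017 -0.026  0.026] w55.94 g0.0 q7 -1.05 yaw 1.298
False
t5.9 p [468.6 178.4  91.7] F [-0.47 -0.33  0.73] M [-0.046 -0.038  0.004] w56.37 g0.0 q7 -1.23 yaw 1.300
t6.6 p [468.2 178.1  91.1] F [ 0.68 -0.12  0.08] M [-0.096 -0.128  0.009] w24.26 g7.9 q7 -1.23 yaw 1.300
t6.8 p [468.1 178.   91.1] F [0.49 0.01 1.02] M [-0.064 -0.124  0.033] w23.54 g49.6 q7 -1.23 yaw 1.300
False
t7.8 p [467.9 177.8 130.9] F [-0.13 -0.49 -2.57] M [ 0.023 -0.091 -0.018] w23.51 g49.6 q7 -1.17 yaw 1.300
False
t8.6 p [467.6 177.6 200.4] F [ 0.65 -0.19 -2.11] M [-0.001 -0.052  0.001] w23.85 g49.6 q7 -1.09 yaw 1.300
```

View pics/g.png

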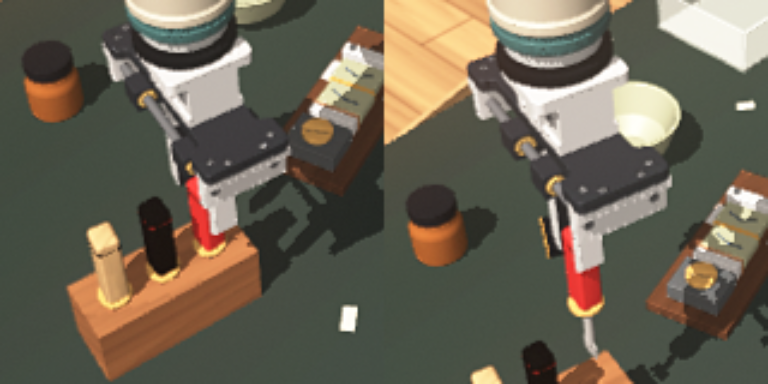

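Driver is held upright: the red handle is between the pads and the blade hangs free at about (590,345) in the right-hand view. Next I'll place it above the screw and look.

Run:
```python
from h import *
from plant import arm
import pickle
arm.move_ptp([505,0.2,190],quat(2.17));arm.wait(.2);st(arm)
arm.move_l([505,0.2,133],max_speed=100,max_force=8);arm.wait(.3);a=st(arm)
s,t=arm.get_image("side"),arm.get_image("top");pickle.dump((s,t,a),open("p1.pkl","wb"))
cv2.imwrite("pics/al.png",cv2.resize(s["color"][190:260,230:320,::-1],None,fx=8,fy=8,interpolation=cv2.INTER_CUBIC))
```

```text
t9.8 p [505.    1.3 190.2] F [ 0.54 -0.14 -0.26] M [ 0.009 -0.104 -0.005] w23.80 g49.6 q7 -0.01 yaw 2.172
t10.8 p [5.053e+02 1.000e-01 1.334e+02] F [-0.43 -0.9  -0.3 ] M [-0.034 -0.127 -0.016] w23.89 g49.6 q7 -0.09 yaw 2.170
```

View pics/al.png

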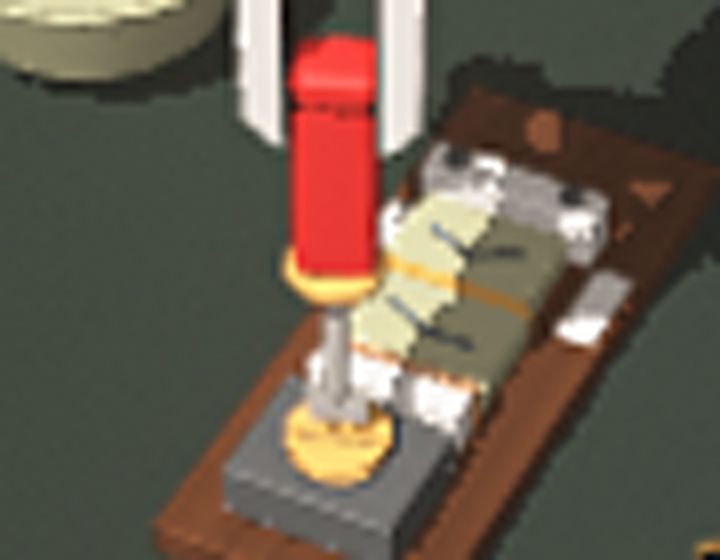

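The blade tip (crop ~(338,420)) hangs just above the slot (~(338,440)), in line with it and at most about 2 mm too far from the camera. Next I'll lower it by feel.

Run:
```python
from h import *
from plant import arm
r=arm.move_l([505,.2,119],max_speed=25,max_force=5);print(r);st(arm)
```

```text
True
t11.4 p [5.050e+02 2.000e-01 1.218e+02] F [-0.69 -0.1   6.94] M [-0.093  0.195  0.058] w23.90 g49.6 q7 -0.11 yaw 2.170
```

Run:
```python
from h import *
from plant import arm
y=2.17
for d in(.05,)*6:
    y-=d
    arm.move_l([505,.2,121.5],quat(y),max_force=20);st(arm)
```

```text
t11.7 p [5.054e+02 3.000e-01 1.218e+02] F [-1.06  0.2   5.03] M [-0.1    0.096 -0.002] w23.65 g49.6 q7 -0.15 yaw 2.121
t11.9 p [5.055e+02 5.000e-01 1.218e+02] F [-0.15  0.52  6.16] M [ 0.012  0.099 -0.008] w23.91 g49.6 q7 -0.19 yaw 2.071
t12.2 p [5.056e+02 5.000e-01 1.218e+02] F [-0.37 -0.33  4.34] M [ 0.036 -0.024  0.016] w23.75 g49.6 q7 -0.23 yaw 2.022
t12.4 p [5.057e+02 4.000e-01 1.218e+02] F [ 1.28 -0.61  5.26] M [-0.092 -0.094  0.075] w23.65 g49.6 q7 -0.27 yaw 1.972
t12.7 p [5.057e+02 3.000e-01 1.218e+02] F [-0.79 -1.04  6.44] M [-0.148 -0.161  0.057] w23.75 g49.6 q7 -0.31 yaw 1.923
t12.9 p [5.058e+02 4.000e-01 1.218e+02] F [0.24 0.1  5.87] M [-0.07  -0.145  0.097] w23.53 g49.6 q7 -0.35 yaw 1.873
```

```bash
cat >> h.py <<'E'
def turn(arm,y,d,n,base=None,stop=None,k=6):
    L=[]
    for i in range(n):
        y-=d; arm.move_l([505,.2,121.5],quat(y),max_force=20)
        R=[]
        for j in range(k): arm.wait(.02); R.append(arm.state())
        m=np.mean([r["ft_torque"][2] for r in R]);F=np.mean([r["force"] for r in R],0);L.append(m)
        print("t%.1f y%.3f Mz %.3f"%(R[-1]["time_s"],y,m),"F",np.round(F,1),"z%.1f"%R[-1]["ee_pos"][2],flush=True)
        if stop and m>stop: break
        if abs(F[2])>25 or R[-1]["ee_pos"][2]>124: print("ABORT");break
    return y,L
E
python3 - <<'E'
from h import *
from plant import arm
y,L=turn(arm,1.87,.04,5,stop=.2)
y,L=turn(arm,y,.02,10,stop=.19)
print(np.mean(L),np.std(L))
E
```

```text
t13.3 y1.830 Mz 0.107 F [ 0.6 -0.5  5.7] z121.8
t13.6 y1.790 Mz 0.106 F [ 0.5 -0.2  5.3] z121.9
t14.0 y1.750 Mz 0.108 F [ 0.6 -0.1  5.3] z121.8
t14.3 y1.710 Mz 0.103 F [ 0.3 -0.1  5.3] z121.8
t14.7 y1.670 Mz 0.116 F [ 0.8 -0.   5.6] z121.8
t15.0 y1.650 Mz 0.119 F [ 0.7 -0.   5.7] z121.9
t15.4 y1.630 Mz 0.123 F [1.  0.  5.3] z121.8
t15.7 y1.610 Mz 0.120 F [0.8 0.1 5.1] z121.8
t16.1 y1.590 Mz 0.109 F [0.8 0.1 5.7] z121.8
t16.4 y1.570 Mz 0.104 F [0.9 0.2 5.5] z121.8
t16.8 y1.550 Mz 0.142 F [0.7 0.1 5.2] z121.8
t17.1 y1.530 Mz 0.130 F [ 0.7 -0.5  5.5] z121.8
t17.5 y1.510 Mz 0.121 F [ 1.  -0.4  5.3] z121.9
t17.8 y1.490 Mz 0.122 F [0.8 0.  5.7] z121.9
t18.2 y1.470 Mz 0.115 F [1.  0.4 5.5] z121.8
0.1204947981555399 0.009925429932139726
```

Run:
```python
from h import *
from plant import arm
y,L=turn(arm,1.47,.02,40,stop=.165,k=5)
```

```text
t18.5 y1.450 Mz 0.122 F [ 1.1 -0.1  5.1] z121.8
t18.8 y1.430 Mz 0.121 F [ 1.4 -0.5  5.1] z121.9
t19.2 y1.410 Mz 0.123 F [0.9 0.1 5.5] z121.8
t19.5 y1.390 Mz 0.119 F [1.  0.1 5.2] z121.8
t19.8 y1.370 Mz 0.130 F [ 1.6 -0.6  5. ] z121.8
t20.2 y1.350 Mz 0.134 F [1.2 0.1 5.3] z121.8
t20.5 y1.330 Mz 0.104 F [ 1.3 -0.1  5. ] z121.9
t20.8 y1.310 Mz 0.102 F [1.4 0.1 5.4] z121.8
t21.2 y1.290 Mz 0.135 F [1.4 0.  5.2] z121.8
t21.5 y1.270 Mz 0.143 F [ 1.5 -0.1  4.8] z121.9
t21.8 y1.250 Mz 0.117 F [ 1.7 -0.4  5.2] z121.8
t22.2 y1.230 Mz 0.146 F [ 1.6 -0.   5.3] z121.8
t22.5 y1.210 Mz 0.114 F [ 1.9 -0.2  4.7] z121.8
t22.8 y1.190 Mz 0.118 F [ 2.2 -0.5  5.2] z121.8
t23.2 y1.170 Mz 0.113 F [1.8 0.1 5.4] z121.8
t23.5 y1.150 Mz 0.137 F [1.7 0.2 5.1] z121.9
t23.8 y1.130 Mz 0.126 F [2.1 0.2 5.4] z121.8
t24.2 y1.110 Mz 0.104 F [ 2.  -0.3  5.4] z121.8
t24.5 y1.090 Mz 0.125 F [ 2.1 -0.1  5.3] z121.8
t24.8 y1.070 Mz 0.120 F [ 1.7 -0.2  5.2] z121.8
t25.2 y1.050 Mz 0.126 F [ 2.  -0.1  5.2] z121.8
t25.5 y1.030 Mz 0.121 F [ 2.  -0.   5.4] z121.9
t25.8 y1.010 Mz 0.136 F [ 1.8 -0.4  5.5] z121.8
t26.2 y0.990 Mz 0.146 F [ 2.2 -0.4  5.1] z121.9
t26.5 y0.970 Mz 0.134 F [ 2.1 -0.5  5.1] z121.8
t26.8 y0.950 Mz 0.128 F [ 2.  -0.7  5.2] z121.8
t27.2 y0.930 Mz 0.131 F [ 2.3 -0.3  5.2] z121.8
t27.5 y0.910 Mz 0.154 F [ 2.3 -0.4  5. ] z121.8
t27.8 y0.890 Mz 0.129 F [ 2.2 -0.4  5.2] z121.8
t28.2 y0.870 Mz 0.185 F [ 2.2 -0.5  5.2] z121.8
```

Run:
```python
from h import *
from plant import arm
y,L=turn(arm,.87,0,1,k=15)
y,L=turn(arm,y,.006,4,stop=.19,k=12)
```

```text
t28.7 y0.870 Mz 0.174 F [ 2.  -0.5  5. ] z121.8
t29.1 y0.864 Mz 0.181 F [ 2.2 -0.1  4.9] z121.8
t29.6 y0.858 Mz 0.186 F [ 2.  -0.4  5.2] z121.8
t30.0 y0.852 Mz 0.206 F [ 2.2 -0.2  5.1] z121.8
```

Run:
```python
from h import *
from plant import arm
import pickle
arm.move_l([505,.2,121.6],quat(.92),max_force=20);st(arm)
arm.move_l([505,.2,140],max_speed=40);st(arm)
arm.move_l([505,.2,240],max_speed=150);st(arm)
arm.move_ptp([468.1,178,240],quat(1.30));arm.wait(.3)
arm.move_l([468.1,178,165],max_speed=100,max_force=8);arm.wait(.2);st(arm)
s,t=arm.get_image("side"),arm.get_image("top");pickle.dump((s,t),open("p2.pkl","wb"))
a=s["color"][180:330,150:350,::-1]
cv2.imwrite("pics/b.png",cv2.resize(a,None,fx=4,fy=4,interpolation=cv2.INTER_CUBIC))
```

```text
t30.3 p [5.060e+02 3.000e-01 1.219e+02] F [3.18 0.69 5.19] M [-0.089 -0.699  0.027] w23.61 g49.6 q7 -1.10 yaw 0.922
t30.9 p [ 5.046e+02 -1.000e-01  1.400e+02] F [-0.51  1.14 -1.66] M [-0.02  -0.021 -0.013] w23.69 g49.6 q7 -1.08 yaw 0.920
t31.7 p [504.2  -0.  239.2] F [ 0.07  0.27 -0.89] M [-0.012 -0.047  0.016] w23.81 g49.6 q7 -0.98 yaw 0.920
t33.8 p [468.5 178.1 165.6] F [ 0.31  0.49 -1.74] M [-0.013 -0.075 -0.01 ] w24.06 g49.6 q7 -1.11 yaw 1.300
```

View pics/b.png

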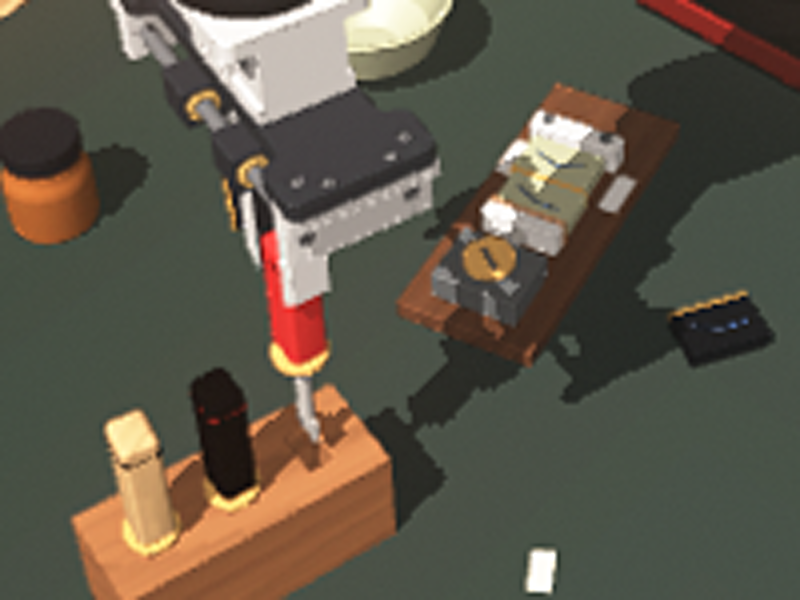

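The screw slot (crop ~(490,258)) has turned, and the tile halves are closed against the fence. The blade at (315,440) hangs over its hole at about (315,455). Next I'll insert it.

Run:
```python
from h import *
from plant import arm
r=arm.move_l([468.1,178,95],max_speed=50,max_force=6);print(r);st(arm)
if not r:
    r=arm.move_l([468.1,178,90.3],max_speed=20,max_force=4);print(r)
a=st(arm)
if a["ee_pos"][2]<93:
    arm.move_gripper(56,10);arm.wait(.2);st(arm)
    arm.move_l([468.1,178,240],max_speed=120,max_force=5);st(arm)
    arm.move_ptp([420,-150,260],quat(1.30));arm.wait(.3)
    s=arm.get_image("side");t=arm.get_image("top");st(arm)
    for p,c in((s,(272,245)),):pass
    a=cv2.resize(s["color"][190:350,150:350,::-1],None,fx=3,fy=3,interpolation=cv2.INTER_CUBIC)
    cv2.imwrite("pics/f.png",a)
```

```text
False
t35.5 p [468.3 178.1  95.3] F [ 0.56  0.33 -1.6 ] M [-0.061 -0.042 -0.025] w23.94 g49.6 q7 -1.21 yaw 1.300
True
t35.8 p [468.6 178.2  91. ] F [0.11 0.   3.98] M [-0.099 -0.015  0.029] w23.65 g49.6 q7 -1.21 yaw 1.300
t36.6 p [467.9 177.8  90.5] F [-0.35 -1.2   0.38] M [-0.034 -0.061  0.015] w55.95 g0.0 q7 -1.21 yaw 1.300
t38.0 p [467.6 177.7 239.4] F [ 0.68 -0.08 -1.02] M [-0.003 -0.043  0.021] w56.08 g0.0 q7 -1.03 yaw 1.300
t39.7 p [ 420.1 -149.6  260. ] F [ 0.53  0.35 -0.74] M [-0.051 -0.072 -0.004] w55.58 g0.0 q7 -0.26 yaw 1.301
```

View pics/f.png

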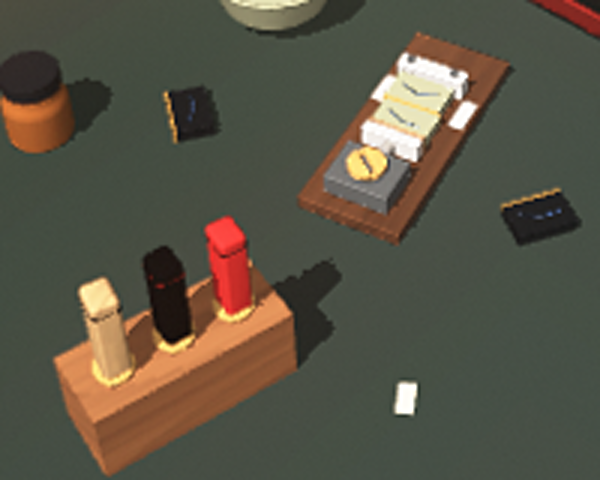

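The driver stands in its hole, resting on its collar (~(232,312)). The tile is closed against the fence (~(415,105)), and nothing else has moved.

```bash
python3 -c "
from plant import arm
print(arm.finish_job())"
```

```text
the job is handed in; nothing more can be done
None
```

The screw is turned until the tile halves are nipped at about 8 N (estimated from the turning torque), the red-handled screwdriver is back in its stand hole, and the job is handed in at about 40 s on the robot's clock.

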